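Drift the sole plate into line and fit its bolt

TASK

The sole plate of the counter cork-puller can slide along its iron foot, and its holes are out of line with the hidden ones below: take the tapered steel drift from the teak stand, feel its nose through the plate into the hole underneath and work it gently fully home in the plate's larger hole, so that it draws the plate into line. Then, leaving the drift in, set the thumb bolt fully home in the plate's smaller hole, and let go of both. Never force either of them against the foot or plate, and leave everything else on the counter alone.

Things in the scene. Friction and masses are not known exactly. Their poses are not given: they have to be found in the camera images.
- foot: Black iron foot of the cork-puller, fixed to the counter: a frame 92 mm (x) by 188 mm (y), walls 55 mm high, with four 8 mm high screw lugs on its long sides (142 mm over the lugs). Origin: centre of its underside; y along its length. Inside it, hidden under the sole plate and not measured, is a fixed bolster bar (top face 50 mm above the counter) with two vertical holes.
- plate: Bare steel sole plate, 64 mm (x) by 140 mm (y) by 8 mm thick, lying between the foot's long walls, underside 50 mm and top 58 mm above the counter (3 mm proud of the walls). Origin: centre of its underside. It slides only along its y axis (the foot's y), up to 13 mm each way from the middle, against a stiff drag of about 3 N, and stays where it is left.
- pin_hole (a point): Centre of the mouth (on the plate's top face) of the plate's larger hole, 22 mm in diameter, straight through, 42 mm from the plate's centre towards its -y; for the drift. The hidden bolster's hole below is also 22 mm, 46 mm deep, open below, and lies 9 to 11 mm off this one along the plate's +y or -y, not known which; it is in line along x.
- bolt_hole (a point): Centre of the mouth (on the plate's top face) of the plate's smaller hole, 14 mm in diameter, straight through, 42 mm from the plate's centre towards its +y; for the bolt. The bolster's hole below is also 14 mm, 46 mm deep, and comes into line when the larger holes are in line. Mouths are chamfered, 1 mm in the plate, 0.5 mm below.
- stand: Dark teak block, fixed, 60 mm (x) by 160 mm (y) by 62 mm high, with three 22 mm holes through it in a row along its y axis, 50 mm apart (-50, 0, +50 mm). Drift, bolt and stopper stand in these holes in any order. Origin: centre of its underside.
- drift: Steel drift pin, 0.15 to 0.3 kg, standing nose down in the stand. Origin: on its axis at the underside of its collar, which rests on the face it is set in; z up along the axis. Above the origin: collar 29 mm in diameter and 6 mm high, then a 24 mm round handle up to 44 mm, rounded off to its top at 50 mm.
- drift_nose (a point): Centre of the flat end of the drift's nose, 54 mm below the drift's origin. From the end up: a pilot 10 mm in diameter and 12 mm long, a taper from 10 to 21 mm in diameter over 26 mm, then a parallel shank 21 mm in diameter over 16 mm up to the collar.
- bolt: Steel thumb bolt without thread, 0.14 to 0.27 kg, standing head up. Origin: on its axis at the underside of its head; z up. Head: flange 34 mm in diameter and 4 mm thick, then a knurled cylinder 28 mm in diameter up to 34 mm (small step on top to 37 mm). Shank below: 12 mm in diameter, 34 mm long, 1.5 mm chamfer at its end. It stands with play in the stand's wider hole.
- stopper: Ivory-toned bottle stopper with a 32 mm ball head, standing in the third hole of the stand; origin at the underside of its 30 mm collar. Leave alone.
- corkscrew: Silver-handled T corkscrew lying on the counter, handle 100 mm along its y, screw along its +x. Leave alone.
- funnel: Copper wine funnel standing mouth down, 90 mm wide, 100 mm high; origin at the centre of its mouth. Leave alone.
- cork: Cork, 22 mm in diameter, 45 mm high, standing; origin at the centre of its foot. Leave alone.
- tastevin: Shallow silver tasting bowl, 84 mm wide, 30 mm high; origin under its centre. Leave alone.
- wine: Standing green wine bottle, 74 mm wide, 300 mm high; origin under its centre. Leave alone.
- collar: Brass ring, 48 mm wide, 8 mm high, lying on the counter; origin under its centre. Leave alone.
There are look-alikes about, which are no part of the job. Leave any yellow look-alike of the drift alone.

How it is judged:
On the way, in this order (a step that is already met when the one before it is completed fails the run):
1. the drift is fully home in the plate's larger hole (z of drift in the frame of pin_hole between -0.002 and 0.002 m and horizontal distance between drift and pin_hole below 0.003 m and angle between drift's own z axis and vertical below 0.06 rad), for 0.2 s.
2. the bolt is fully home in the plate's smaller hole, with the drift still home (all of step 1 and z of bolt in the frame of bolt_hole between -0.002 and 0.002 m and horizontal distance between bolt and bolt_hole below 0.003 m and angle between bolt's own z axis and vertical below 0.06 rad), for 0.2 s.
At the end, for the whole second after the job is handed in: Drift in the plate's larger hole and bolt in the plate's smaller hole, each with the underside of its collar or head within 2 mm of the plate's top, within 3 mm of the hole's centre and upright within 0.06 rad, at rest and released (all of step 2 and linear speed of each of drift, bolt below 0.01 m/s); the robot touches nothing.
It fails at once if the drift is pressed against the foot, bolster or plate with more than 40 N (contact force between drift and foot above 40 N).
It fails at once if the bolt is pressed against the foot, bolster or plate with more than 40 N (contact force between bolt and foot above 40 N).
It fails at once if a bystander (stopper, corkscrew, funnel, cork, tasting bowl, wine bottle or brass ring) is moved by more than 15 mm (distance of any of corkscrew, funnel, cork, tastevin, wine, collar, stopper from where it was at the start of the episode above 0.015 m).
It also fails if it takes over 72 s, if anything falls off the work surface, if the arm or the gripper's body presses on something with over 40 N, if the wrist force passes 120 N, or if a joint passes its speed limit or range.

ROBOT

A 6-joint arm with a two-finger parallel gripper is mounted at the origin on the work surface. World frame = base frame: x ahead of the robot, y to its left, z up, the work surface at z = 0. Lengths are in m, angles in rad, forces in N, time in s.
With the tool pointing down it reaches from about 0.375 to 0.975 m from the base axis. Payload 3.8 kg.
Tool frame: the origin (TCP) lies where the fingers leave the gripper's body, on its centre line; the fingertips stand 73 mm ahead of it and the grasp point (between the pads) lies 54 mm ahead of it (nose_length is the distance from the TCP to the fingertips, in m); z points along the fingers, y is the line along which they close (so a half turn about z gives the same grasp; the last joint's range is limited). The gripper opens to 85 mm and grips with 20 to 120 N. Pads are 22 mm wide; open, the fingers measure 114 mm over their backs; the gripper's body (76 mm by 85 mm) begins 54 mm behind the grasp point. The pads swing forward as they close: fully open they stand 13 mm farther back than shut.
Start: joints at [-0.037, 0.264, 1.604, -0, 1.274, -0.037], TCP at [0.675, -0, 0.304] pointing down, gripper open.
Joint ranges: [-2.63, 2.63], [-0.94, 2.18], [0.31, 2.57], [-1.31, 4.45], [0, 2.66], [-2.55, 2.55]. Speed limits (rad/s): [2.57, 2.57, 3.14, 3.14, 3.14, 3.14].

INTERFACE

Orientations are given as a rotation vector (axis times angle).
In Python, from workcell import read_state, read_camera, calibration, finish_job, look_for, cut_out, tip_of, nose_length gives the robot as it stands.
- The arm moves only by the tool step_arm, never from a script. Its argument "targets" is a list of rows, each a list of 3 entries, a list of its own where there are three numbers: the turn, a rotation vector about the tool's x, y, z in rad, then the shift along the tool's x, y, z in mm, then the finger opening in mm, from 0 to 85.4. In form: [[[ax, ay, az], [x, y, z], grip], ...]. A call has 1 to 5 rows; each row shifts and turns the commanded pose from where the row before left it, along the tool's axes as they then stand; what a row does not reach is not made up. A row lasts 1/12 s, in which the tool goes at most 41.7 mm and 7.16 degrees, less where a joint would pass 70% of its speed; a pose out of reach is approached as far as the arm can. A call with a gripper value outside its range is refused whole. The fingers move at their own pace and stop on an object; "grip_force" is the grip in N (left out, the last holds). Time passes only in rows, so rows that do not move let the fingers close. It gives the time, the measured TCP pose, the force, the opening and the grip force at its end, in the units of the state.
- read_state(): the state, without advancing time (a new reading comes with each control period).
- read_camera(name): name is "scene" or "side" or "wrist"; returns the picture (420x560x3 uint8, red, green, blue); there is no depth.
- calibration(name): a dict with "camera_matrix" (3x3 intrinsics, pixels), "R" (3x3) and "t" (3): a world point X has camera coordinates R X + t. Camera axes: x right, y down, z forward; pixel columns grow to the right and rows downward; lengths in m; the calibration is good to about 2 mm. A picture is of the moment at which its call begins: read the wrist's pose just before it. calibration takes no time and is no camera call; for the wrist camera it gives the pose at the moment of the call.
- finish_job(): hands the job in; it is judged then, once.
Trained networks look in the newest picture that a camera, given by its name, has taken for a name from the list of things; names that differ only in an ending like _2 or _b are one class to them, and where a whole thing is asked for, a point or a joint stands for the part that bears it (a point fixed in the world has none). Each returns a list of dicts, best first, with "score" (0 to 1); they miss things now and then, are a little off and sometimes report something else, mostly with a low value. They report only what shows in the picture. A call takes as long as a camera call. They do not tell look-alikes from the thing itself.
- look_for(camera, query): "extent" ([left, top, right, bottom] in pixels, round what is visible of it).
- cut_out(camera, query): "region" (420x560 bool, what is visible of it) and "extent" ([left, top, right, bottom] in pixels, round what is visible of it).
- tip_of(camera, query): "at" ([row, column] in pixels: a listed point, or the origin of a listed thing).
The state is a dict: "time": time; "q": joint angles; "joint_vel": joint speeds; "joint_torque": joint torques, N m; "tool_pos": TCP position; "tcp_rot": TCP orientation; "wrist_force": force on the tool from outside, world axes, zero at the start; "torque": the same for the moment, N m; "width": opening from 0.0 (shut) to 1.0 (fully open); "grip_force": force on a finger pad.
Only numpy, scipy, OpenCV 4.12 (cv2) and the standard library are available. Lean on these libraries where they do the work, as an engineer would, in place of code of your own. Each camera call takes 0.05 s, during which the arm holds its last target. There are 200 camera calls.

## Working session

There is one attempt and no reset: what is moved stays moved. The work goes in short steps, Python scripts to look and compute and a tool call to move; the robot and the scene stay as the last step left them, time stands still between calls to the robot, and variables do not carry over. Pictures are saved under pics/ and viewed, at most 10 in all, crops included, and the job is handed in when it is done.

Besides the shell and the picture viewer there is one more tool, called after "Emit:" by a JSON object that holds its "op" and its "data", one argument or row to a line. step_arm: Moves the arm, as the interface text tells. Its arguments: {"type":"object","properties":{"targets":{"type":"array","items":{"type":"array"}},"grip_force":{"type":"number"}},"required":["targets"]}

```bash
ls; mkdir -p pics; cat > h.py <<'E'
import numpy as np, cv2
from workcell import *
from scipy.spatial.transform import Rotation as Ro
def snap(c,f=None):
    cal=calibration(c); im=read_camera(c)
    if f: cv2.imwrite('pics/'+f, cv2.cvtColor(im,cv2.COLOR_RGB2BGR))
    return im,cal
def ray(cal,u,v):
    K=np.array(cal['camera_matrix']);R=np.array(cal['R']);t=np.array(cal['t'])
    d=R.T@np.linalg.solve(K,[u,v,1.]); return -R.T@t,d
def at_z(cal,u,v,z):
    o,d=ray(cal,u,v); return o+d*(z-o[2])/d[2]
def proj(cal,X):
    K=np.array(cal['camera_matrix']);R=np.array(cal['R']);t=np.array(cal['t'])
    p=K@(R@np.asarray(X,float)+t); return p[:2]/p[2]
E
python3 - <<'E'
from h import *
s=read_state(); print({k:np.round(v,3) for k,v in s.items()})
ims=[]
for c in ['scene','side']:
    im,cal=snap(c,c+'0.png'); ims.append(im)
    for q in ['drift','bolt','stopper','foot','stand']:
        for r in look_for(c,q)[:3]: print(c,q,round(r['score'],2),np.round(r['extent']))
    for q,z in [('drift',.062),('bolt',.062),('stopper',.062),('pin_hole',.058),('bolt_hole',.058),('stand',0),('foot',0)]:
        for r in tip_of(c,q)[:2]: 
            a=r['at']; print(c,q,round(r['score'],2),np.round(a),np.round(at_z(cal,a[1],a[0],z),3))
E
```

```text
pics
{'time': np.float64(0.0), 'q': array([-0.037,  0.265,  1.605, -0.   ,  1.274, -0.037]), 'joint_vel': array([ 0.001, -0.   ,  0.   ,  0.001, -0.   ,  0.   ]), 'joint_torque': array([ 1.0000e-03, -5.1512e+01, -3.6731e+01, -0.0000e+00,  1.3000e-02,
        0.0000e+00]), 'tool_pos': array([0.674, 0.   , 0.303]), 'tcp_rot': array([-2.22e+00, -2.22e+00,  2.00e-03]), 'wrist_force': array([0.344, 0.106, 0.158]), 'torque': array([0.002, 0.006, 0.016]), 'grip_force': np.float64(0.0), 'width': np.float64(1.004)}
scene drift 0.77 [429. 264. 455. 287.]
scene drift 0.64 [409. 297. 430. 319.]
scene drift 0.54 [370. 337. 385. 358.]
scene bolt 0.62 [418. 321. 444. 342.]
scene bolt 0.37 [336. 168. 345. 188.]
scene stopper 0.68 [393. 276. 413. 294.]
scene stopper 0.59 [156.  41. 208. 157.]
scene foot 0.61 [266. 167. 324. 246.]
scene foot 0.52 [371. 270. 455. 366.]
scene stand 0.61 [371. 268. 452. 364.]
scene stand 0.27 [407. 296. 427. 322.]
scene drift 0.9 [277. 438.] [0.423 0.21  0.062]
scene drift 0.89 [307. 416.] [0.502 0.229 0.062]
scene bolt 0.91 [335. 428.] [0.52  0.278 0.062]
scene stopper 
[... 289 characters left out ...]
 drift 0.82 [176. 273. 191. 311.]
side drift 0.61 [218. 293. 236. 315.]
side bolt 0.65 [197. 308. 215. 329.]
side bolt 0.57 [269. 192. 325. 228.]
side stopper 0.78 [235. 281. 250. 299.]
side stopper 0.15 [166. 220. 198. 250.]
side foot 0.68 [254. 186. 339. 258.]
side stand 0.98 [181. 281. 263. 358.]
side drift 0.81 [294. 182.] [0.606 0.246 0.062]
side drift 0.67 [327. 270.] [0.412 0.216 0.062]
side bolt 0.88 [326. 205.] [0.516 0.281 0.062]
side stopper 0.77 [296. 245.] [0.498 0.181 0.062]
side pin_hole 0.92 [202. 307.] [ 0.553 -0.149  0.058]
side bolt_hole 0.57 [213. 284.] [ 0.576 -0.081  0.058]
side stand 0.77 [330. 226.] [0.51  0.233 0.   ]
side foot 0.84 [225. 297.] [ 0.56  -0.118  0.   ]
```

```bash
python3 - <<'E'
import cv2,numpy as np
a=cv2.imread('pics/scene0.png');b=cv2.imread('pics/side0.png')
A=cv2.resize(a[250:375,350:475],(500,500),interpolation=cv2.INTER_CUBIC)
cv2.imwrite('pics/a.png',a)
B=cv2.resize(b[170:370,160:360],(500,500),interpolation=cv2.INTER_CUBIC)
cv2.imwrite('pics/crop.png',cv2.resize(np.hstack([A,B]),(800,400)))
E
```

```text
(no output)
```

View pics/scene0.png

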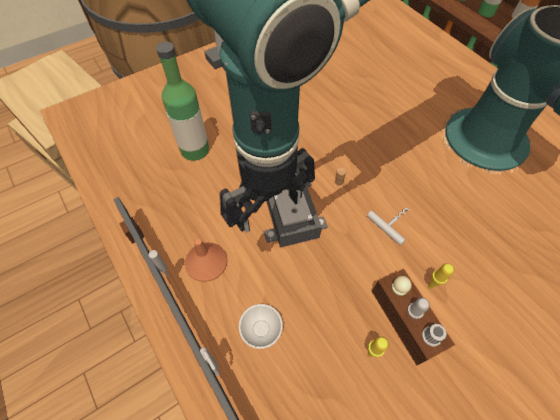

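View pics/crop.png

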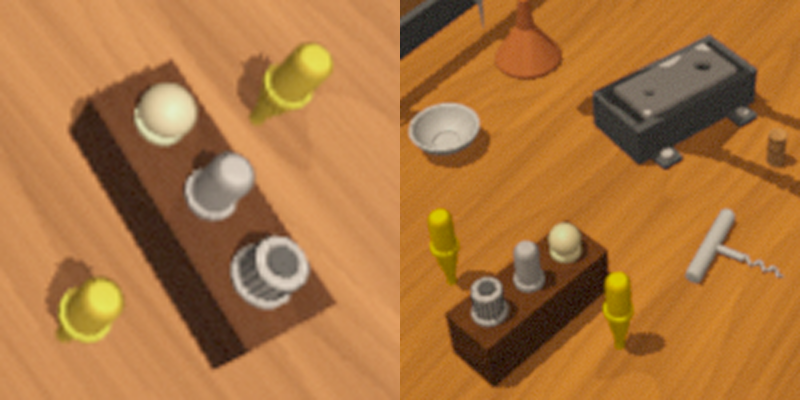

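The grey drift stands in the stand's middle hole (scene 416,307), the bolt is at (428,335) and the stopper at (400,287). The two yellow pins on the counter, at (438,277) and (378,347), are look-alikes. The crop confirms that the only steel-grey collared pin is the one in the stand. I'll move above it now.

Emit:
{"op": "step_arm", "data": {
  "targets": [
    [[0, 0, 0], [33, -25, 0], 85],
    [[0, 0, 0], [33, -25, 0], 85],
    [[0, 0, 0], [33, -25, 0], 85],
    [[0, 0, 0], [33, -25, 0], 85],
    [[0, 0, 0], [33, -25, 0], 85]
  ]
}}

```text
time: 1.72
tool_pos: [0.5487, 0.1661, 0.304]
tcp_rot: [2.222, 2.221, 0.001]
wrist_force: [-0.5, 0.7, -0.7]
width: 0.999
grip_force: 0.0
```

Emit:
{"op": "step_arm", "data": {
  "targets": [
    [[0, 0, 0], [33, -25, 0], 60],
    [[0, 0, 0], [32, -23, 0], 60],
    [[0, 0, 0.1], [0, 0, 0], 60],
    [[0, 0, 0.1], [0, 0, 0], 60],
    [[0, 0, 0], [0, 0, 0], 60]
  ]
}}

```text
time: 2.13
tool_pos: [0.5014, 0.2309, 0.3042]
tcp_rot: [2.432, 1.988, 0.001]
wrist_force: [0.2, 0.1, 0.4]
width: 0.704
grip_force: 0.0
```

```bash
python3 - <<'E'
from h import *
s=read_state(); print(s['time'],np.round(s['tool_pos'],4),np.round(s['tcp_rot'],3))
im,cal=snap('wrist','w1.png'); print(ray(cal,280,210))
for q,z in [('drift',.062),('bolt',.062),('stopper',.062),('stand',0)]:
    for r in tip_of('wrist',q)[:3]:
        a=r['at']; print(q,round(r['score'],2),np.round(a),np.round(at_z(cal,a[1],a[0],z),4))
    for r in look_for('wrist',q)[:3]: print(q,round(r['score'],2),np.round(r['extent']))
E
```

```text
2.1333 [0.5014 0.2309 0.3042] [2.432e+00 1.988e+00 1.000e-03]
(array([0.51759378, 0.314279  , 0.37511569]), array([-0.05443861, -0.31739912, -0.94677955]))
drift 0.93 [224. 187.] [0.4162 0.213  0.062 ]
drift 0.76 [145. 400.] [0.6085 0.2453 0.062 ]
drift 0.67 [183. 284.] [0.5076 0.2327 0.062 ]
drift 0.82 [380. 128. 437. 170.]
drift 0.63 [162. 198. 212. 254.]
drift 0.55 [269. 167. 304. 213.]
bolt 0.61 [119. 284.] [0.5176 0.2852 0.062 ]
bolt 0.94 [264.  98. 304. 146.]
stopper 0.89 [232. 288.] [0.5025 0.1879 0.062 ]
stopper 0.77 [270. 221. 309. 264.]
stopper 0.42 [416. 414. 424. 419.]
stand 0.92 [166. 283.] [0.5079 0.2343 0.    ]
stand 0.78 [244.  81. 322. 268.]
stand 0.58 [265.  99. 306. 144.]
```

View pics/w1.png

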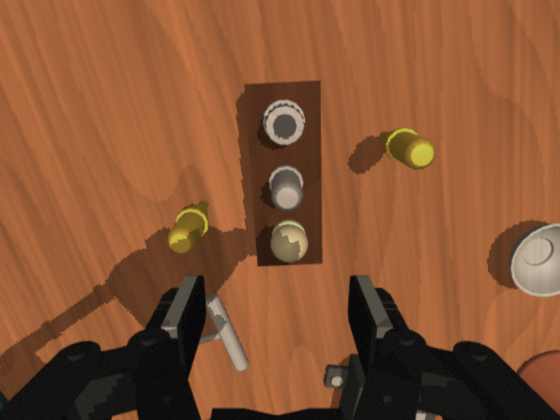

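The view from above shows the bolt at (284,122), the grey drift at (286,190) and the stopper at (289,240). The yellow pins are at (410,148) and (188,230), off the stand. Next I'll fix the drift's position from its top and the stand's row.

```bash
python3 - <<'E'
from h import *
cal=calibration('wrist'); im=cv2.cvtColor(cv2.imread('pics/w1.png'),cv2.COLOR_BGR2GRAY)
for X in [(.505,.230),(.507,.232)]:
    print('collar',proj(cal,[*X,.062]),'top',proj(cal,[*X,.112]),'handle base',proj(cal,[*X,.068]))
print('top est',at_z(cal,287,199,.110)[:2])
for u,v in [(246,84),(320,81),(258,265),(322,263)]: print(at_z(cal,u,v,.062))
R=Ro.from_rotvec(read_state()['tcp_rot']).as_matrix(); print(R.round(3))
E
```

```text
collar [280.34886064 185.26703621] top [280.96619574 202.99221215] handle base [280.41322685 187.11514474]
collar [282.18457169 182.60694288] top [283.11932488 199.9240514 ] handle base [282.28199776 184.41184475]
top est [0.50985    0.23151892]
[0.49447665 0.31620574 0.062     ]
[0.55199448 0.30689416 0.062     ]
[0.46993353 0.15933786 0.062     ]
[0.52829566 0.14969554 0.062     ]
[[ 0.199  0.98  -0.   ]
 [ 0.98  -0.199 -0.   ]
 [-0.    -0.    -1.   ]]
```

Emit:
{"op": "step_arm", "data": {
  "targets": [
    [[0, 0, -0.04], [0, 0, 0], 60],
    [[0, 0, 0], [3, 9, 30], 60],
    [[0, 0, 0], [0, 0, 40], 60],
    [[0, 0, 0], [0, 0, 14], 60],
    [[0, 0, 0], [0, 0, 0], 60]
  ]
}}

```text
time: 3.0
tool_pos: [0.5085, 0.2301, 0.2146]
tcp_rot: [-2.39, -2.035, 0.014]
wrist_force: [-0.1, -0.1, 0.1]
width: 0.705
grip_force: 0.0
```

```bash
python3 - <<'E'
from h import *
s=read_state(); print(s['time'],np.round(s['tool_pos'],4),np.round(s['tcp_rot'],3),nose_length())
im,cal=snap('wrist','w2.png')
for q,z in [('drift',.062),('bolt',.062)]:
    for r in tip_of('wrist',q)[:3]:
        a=r['at']; print(q,round(r['score'],2),np.round(a),np.round(at_z(cal,a[1],a[0],z),4))
    for r in cut_out('wrist',q)[:3]: print(q,round(r['score'],2),np.round(r['extent']))
for c in ['scene','side']:
    im,cal=snap(c)
    for q in ['drift','bolt']:
        for r in cut_out(c,q)[:3]: print(c,q,round(r['score'],2),np.round(r['extent']))
        for r in tip_of(c,q)[:3]:
            a=r['at']; print(c,q,round(r['score'],2),np.round(a),np.round(at_z(cal,a[1],a[0],.062),4))
E
```

```text
Traceback (most recent call last):
TypeError: 'float' object is not callable
```

```bash
python3 - <<'E'
from h import *
s=read_state(); print(s['time'],np.round(s['tool_pos'],4),np.round(s['tcp_rot'],3),nose_length)
im,cal=snap('wrist','w2.png')
for q,z in [('drift',.062),('bolt',.062)]:
    for r in tip_of('wrist',q)[:3]:
        a=r['at']; print(q,round(r['score'],2),np.round(a),np.round(at_z(cal,a[1],a[0],z),4))
for c in ['scene','side']:
    im,cal=snap(c)
    for q in ['drift']:
        for r in tip_of(c,q)[:3]:
            a=r['at']; print(c,q,round(r['score'],2),np.round(a),np.round(at_z(cal,a[1],a[0],.062),4))
s=read_state(); print(s['time'],np.round(s['tool_pos'],4))
E
```

```text
3.0 [0.5085 0.2301 0.2146] [-2.39  -2.035  0.014] 0.0726
drift 0.87 [217. 283.] [0.5114 0.2332 0.062 ]
drift 0.81 [174. 440.] [0.6095 0.2461 0.062 ]
drift 0.6 [262. 149.] [0.4186 0.2156 0.062 ]
bolt 0.65 [136. 282.] [0.5186 0.2832 0.062 ]
scene drift 0.73 [350. 378.] [0.6105 0.2473 0.062 ]
scene drift 0.58 [310. 416.] [0.5042 0.2334 0.062 ]
scene drift 0.37 [212. 292.] [ 0.5777 -0.0683  0.062 ]
side drift 0.86 [325. 271.] [0.4141 0.2102 0.062 ]
side drift 0.63 [293. 185.] [0.6024 0.2427 0.062 ]
side drift 0.52 [309. 224.] [0.5115 0.2301 0.062 ]
3.35 [0.5125 0.232  0.2221]
```

View pics/w2.png

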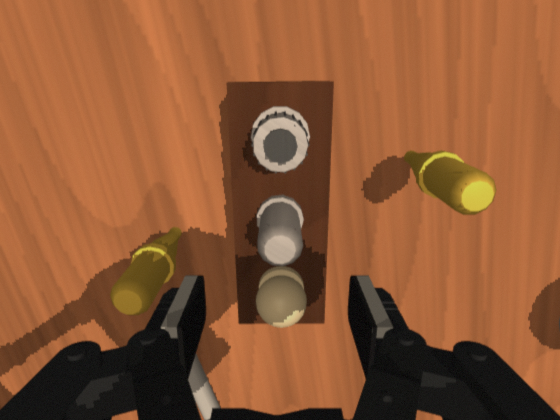

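The drift's collar is at (280,215) and its top at (280,247), midway between the fingers. Going down.

Emit:
{"op": "step_arm", "data": {
  "targets": [
    [[0, 0, 0], [0, -1, 30], 60],
    [[0, 0, 0], [0, 0, 30], 60],
    [[0, 0, 0], [0, 0, 15], 60],
    [[0, 0, 0], [0, 0, 0], 60],
    [[0, 0, 0], [0, 0, 0], 60]
  ]
}}

```text
time: 3.77
tool_pos: [0.5103, 0.2317, 0.145]
tcp_rot: [-2.392, -2.037, 0.001]
wrist_force: [-1.0, 0.4, -0.3]
width: 0.705
grip_force: 0.0
```

Emit:
{"op": "step_arm", "data": {
  "targets": [
    [[0, 0, 0], [0, 0, 0], 10],
    [[0, 0, 0], [0, 0, 0], 10],
    [[0, 0, 0], [0, 0, 0], 10],
    [[0, 0, 0], [0, 0, 0], 10],
    [[0, 0, 0], [0, 0, 0], 10]
  ],
  "grip_force": 20
}}

```text
time: 4.18
tool_pos: [0.511, 0.2323, 0.1469]
tcp_rot: [2.392, 2.037, 0.004]
wrist_force: [-3.2, 0.9, 6.7]
width: 0.271
grip_force: 20.1
```

Emit:
{"op": "step_arm", "data": {
  "targets": [
    [[0, 0, 0], [0, 0, 0], 10],
    [[0, 0, 0], [0, 0, 0], 10],
    [[0, 0, 0], [0, 0, 0], 10]
  ],
  "grip_force": 70
}}

```text
time: 4.43
tool_pos: [0.511, 0.2324, 0.147]
tcp_rot: [2.392, 2.037, 0.004]
wrist_force: [-2.8, 0.2, 7.2]
width: 0.26
grip_force: 68.1
```

Emit:
{"op": "step_arm", "data": {
  "targets": [
    [[0, 0, 0], [0, 0, -20], 10],
    [[0, 0, 0], [0, 0, -35], 10],
    [[0, 0, 0], [0, 0, -35], 10],
    [[0, 0, 0], [0, 0, -30], 10],
    [[0, 0, 0], [-20, 4, 0], 10]
  ]
}}

```text
time: 4.85
tool_pos: [0.515, 0.2148, 0.2736]
tcp_rot: [2.387, 2.037, 0.023]
wrist_force: [2.4, 0.0, -1.3]
width: 0.256
grip_force: 70.5
```

Emit:
{"op": "step_arm", "data": {
  "targets": [
    [[0, 0, 0], [-38, 8, 0], 10],
    [[0, 0, 0], [-38, 8, 0], 10],
    [[0, 0, 0], [-38, 8, 0], 10],
    [[0, 0, 0], [-38, 8, 0], 10],
    [[0, 0, 0], [-38, 8, 0], 10]
  ]
}}

```text
time: 5.27
tool_pos: [0.5201, 0.0157, 0.2653]
tcp_rot: [2.39, 2.037, 0.001]
wrist_force: [0.5, -0.1, -1.7]
width: 0.256
grip_force: 70.4
```

Emit:
{"op": "step_arm", "data": {
  "targets": [
    [[0, 0, 0], [-38, 8, 0], 10],
    [[0, 0, 0], [-38, 8, 0], 10],
    [[0, 0, 0], [-38, 8, 0], 10],
    [[0, 0, 0], [-38, 8, 0], 10],
    [[0, 0, 0], [-38, 8, 0], 10]
  ]
}}

```text
time: 5.68
tool_pos: [0.5292, -0.1786, 0.2653]
tcp_rot: [2.391, 2.036, 0.001]
wrist_force: [2.8, -0.2, -1.4]
width: 0.265
grip_force: 70.4
```

Emit:
{"op": "step_arm", "data": {
  "targets": [
    [[0, 0, 0], [-23, 4, 0], 10],
    [[0, 0, 0.1], [0, 0, 0], 10],
    [[0, 0, 0.1], [0, 0, 0], 10],
    [[0, 0, 0], [0, 0, 0], 10],
    [[0, 0, 0], [0, 0, 0], 10]
  ]
}}

```text
time: 6.1
tool_pos: [0.5297, -0.2001, 0.2649]
tcp_rot: [2.581, 1.791, -0.0]
wrist_force: [0.7, -0.1, -2.2]
width: 0.256
grip_force: 70.4
```

```bash
python3 - <<'E'
from h import *
s=read_state(); print(s['time'],np.round(s['tool_pos'],4),np.round(s['tcp_rot'],3))
im,cal=snap('wrist','w3.png')
for q,z in [('pin_hole',.058),('bolt_hole',.058),('plate',.058),('foot',.055),('drift_nose',.15)]:
    for r in tip_of('wrist',q)[:2]:
        a=r['at']; print(q,round(r['score'],2),np.round(a),np.round(at_z(cal,a[1],a[0],z),4))
s=read_state(); print(s['time'],np.round(s['tool_pos'],4))
E
```

```text
6.1 [ 0.5297 -0.2001  0.2649] [ 2.581  1.791 -0.   ]
pin_hole 0.57 [130. 274.] [ 0.5452 -0.1505  0.058 ]
plate 0.72 [ 72. 268.] [ 0.5555 -0.1127  0.058 ]
foot 0.56 [ 69. 267.] [ 0.5555 -0.1099  0.055 ]
drift_nose 0.58 [230. 274.] [ 0.5313 -0.19    0.15  ]
6.4 [ 0.5299 -0.1995  0.2649]
```

View pics/w3.png

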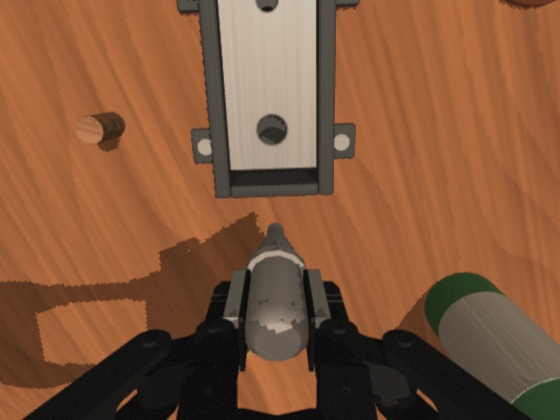

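The pin hole is at (272,130) and the drift nose at (274,230), with the foot upright in the image. Enlarging the hole may show the bolster's crescent inside it.

```bash
python3 - <<'E'
from h import *
a=cv2.imread('pics/w3.png')
A=cv2.resize(a[105:155,247:297],(400,400),interpolation=cv2.INTER_CUBIC)
B=cv2.resize(a[0:215,175:365],(354,400),interpolation=cv2.INTER_CUBIC)
A=cv2.convertScaleAbs(cv2.LUT(A,np.array([255*(i/255)**.6 for i in range(256)]).astype('uint8')))
cv2.imwrite('pics/c3.png',np.hstack([A,B]))
cal=calibration('wrist')
for u,v in [(217,0),(230,170),(301,0),(318,168),(267,5),(272,130),(205,147),(342,142)]: print((u,v),at_z(cal,u,v,.058 if u not in (205,342) else .008).round(4))
print(proj(cal,[*read_state()['tool_pos'][:2],.2649-.054-.030-.054]))
E
```

```text
(217, 0) [ 0.54   -0.0586  0.058 ]
(230, 170) [ 0.5041 -0.1664  0.058 ]
(301, 0) [ 0.5916 -0.0779  0.058 ]
(318, 168) [ 0.5667 -0.1881  0.058 ]
(267, 5) [ 0.5697 -0.0728  0.058 ]
(272, 130) [ 0.5442 -0.1497  0.058 ]
(205, 147) [ 0.4817 -0.1483  0.008 ]
(342, 142) [ 0.5948 -0.1858  0.008 ]
[277.74005957 231.54994949]
```

View pics/c3.png

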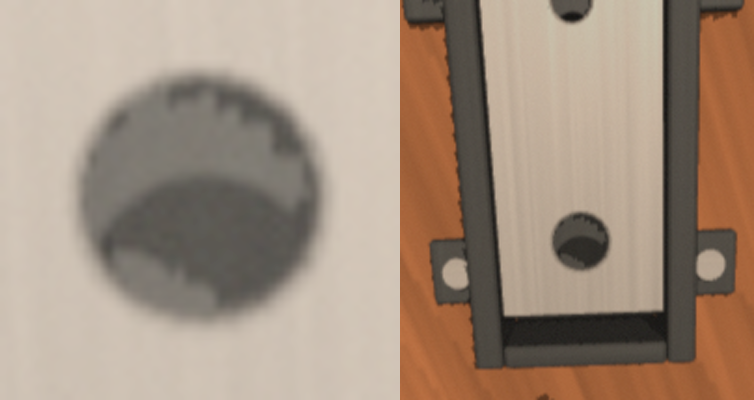

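The light crescent fills the +y (upper) side of the hole, and the dark bolster hole starts about 9–10 mm in. So the bolster hole lies towards -y, and the nose should go in about 5 mm to the -y side of the plate hole's centre. I'll hover there.

Emit:
{"op": "step_arm", "data": {
  "targets": [
    [[0, 0, -0.037], [0, 0, 0], 10],
    [[0, 0, 0], [24, -1, 0], 10],
    [[0, 0, 0], [22.5, -0.5, 10], 10],
    [[0, 0, 0], [0, 0, 30], 10],
    [[0, 0, 0], [0, 0, 15], 10]
  ]
}}

```text
time: 6.82
tool_pos: [0.5431, -0.1538, 0.2084]
tcp_rot: [-2.547, -1.839, 0.0]
wrist_force: [-0.1, -0.4, -3.2]
width: 0.262
grip_force: 70.4
```

Emit:
{"op": "step_arm", "data": {
  "targets": [
    [[0, 0, 0], [0, 0, 0], 10],
    [[0, 0, 0], [0, 0, 0], 10],
    [[0, 0, 0], [0, 0, 0], 10]
  ]
}}

```text
time: 7.07
tool_pos: [0.5439, -0.1556, 0.211]
tcp_rot: [2.548, 1.835, 0.001]
wrist_force: [0.8, -0.5, -1.1]
width: 0.264
grip_force: 70.4
```

```bash
python3 - <<'E'
from h import *
s=read_state(); print(s['time'],np.round(s['tool_pos'],4),np.round(s['tcp_rot'],3),s['wrist_force'].round(1),nose_length)
im,cal=snap('wrist','w4.png')
for q,z in [('pin_hole',.058),('bolt_hole',.058),('plate',.058),('drift_nose',.068),('drift',.122)]:
    for r in tip_of('wrist',q)[:2]:
        a=r['at']; print(q,round(r['score'],2),np.round(a),np.round(at_z(cal,a[1],a[0],z),4))
T=s['tool_pos']; c=proj(cal,[T[0],T[1],T[2]-.139]); print('nose pred',c)
u,v=c.astype(int)
A=cv2.resize(im[max(v-70,0):v+50,u-80:u+80],(800,600),interpolation=cv2.INTER_CUBIC)
A=cv2.LUT(A,np.array([255*(i/255)**.6 for i in range(256)]).astype('uint8'))
cv2.imwrite('pics/c4.png',A[:,:,::-1]); print('crop origin',u-80,max(v-70,0),'scale 5')
E
```

```text
7.0667 [ 0.5439 -0.1556  0.211 ] [2.548e+00 1.835e+00 1.000e-03] [ 0.8 -0.5 -1.1] 0.0726
pin_hole 0.64 [215. 274.] [ 0.5434 -0.15    0.058 ]
pin_hole 0.55 [415. 226.] [ 0.4563 -0.294   0.058 ]
bolt_hole 0.73 [ 74. 277.] [ 0.5719 -0.0712  0.058 ]
plate 0.73 [148. 273.] [ 0.5564 -0.1094  0.058 ]
plate 0.59 [184.  94.] [ 0.445  -0.0954  0.058 ]
drift_nose 0.9 [228. 273.] [ 0.5416 -0.1544  0.068 ]
drift 0.97 [275. 276.] [ 0.5426 -0.1574  0.122 ]
nose pred [277.33549482 231.07891682]
crop origin 197 161 scale 5
```

View pics/c4.png

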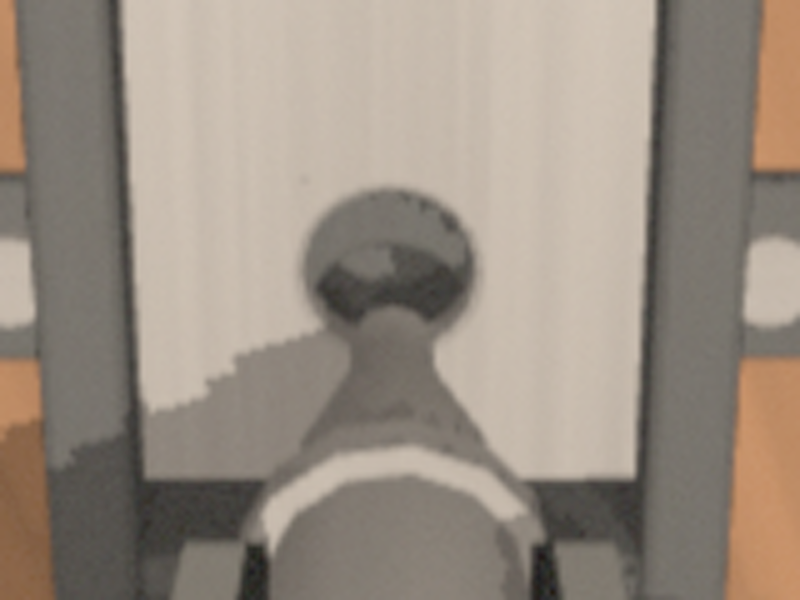

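The nose is at crop (395,345) and the plate hole at (389,266). The bolster hole's edge arc shows at crop row 240. I'll compute the offsets in tool axes.

```bash
python3 - <<'E'
from h import *
s=read_state();R=Ro.from_rotvec(s['tcp_rot']).as_matrix();T=s['tool_pos']; cal=calibration('wrist')
f=lambda c,r,z:(R.T@(at_z(cal,197+c/5,161+r/5,z)-T)*1000).round(1)[:2]
print(T.round(4),'hole top edge',f(389,187,.058),'left',f(305,266,.058),'right',f(473,266,.058),'bolster edge',f(389,240,.05),'nose',f(395,345,.072),'noseL',f(350,345,.072),'noseR',f(435,345,.072))
E
```

```text
[ 0.5437 -0.1557  0.211 ] hole top edge [16.2 -1.8] left [  5.8 -12.4] right [5.8 8.8] bolster edge [ 6.6 -1.9] nose [ 0.7 -1. ] noseL [ 0.7 -6.4] noseR [0.7 3.8]
```

The nose is about 4.7 mm to the -y side of the plate hole's centre and about 4.8 mm to the +y side of the bolster's, so it is mid-lens. It needs -1 mm across, then I can feel down.

Emit:
{"op": "step_arm", "data": {
  "targets": [
    [[0, 0, 0], [0, -1, 4], 10],
    [[0, 0, 0], [0, 0, 4], 10],
    [[0, 0, 0], [0, 0, 3], 10],
    [[0, 0, 0], [0, 0, 0], 10]
  ]
}}

```text
time: 7.7
tool_pos: [0.5414, -0.1548, 0.1976]
tcp_rot: [-2.548, -1.834, 0.002]
wrist_force: [-0.2, 0.4, -2.3]
width: 0.263
grip_force: 70.4
```

Emit:
{"op": "step_arm", "data": {
  "targets": [
    [[0, 0, 0], [0, 0, 1.5], 10],
    [[0, 0, 0], [0, 0, 1.5], 10],
    [[0, 0, 0], [0, 0, 1], 10],
    [[0, 0, 0], [0, 0, 0], 10]
  ]
}}

```text
time: 8.03
tool_pos: [0.5421, -0.155, 0.1946]
tcp_rot: [-2.549, -1.835, 0.0]
wrist_force: [0.5, 0.4, -1.9]
width: 0.259
grip_force: 70.4
```

Emit:
{"op": "step_arm", "data": {
  "targets": [
    [[0, 0, 0], [0, 0, 1.5], 10],
    [[0, 0, 0], [0, 0, 1.5], 10],
    [[0, 0, 0], [0, 0, 1], 10],
    [[0, 0, 0], [0, 0, 0], 10]
  ]
}}

```text
time: 8.37
tool_pos: [0.5421, -0.155, 0.1905]
tcp_rot: [-2.549, -1.835, 0.001]
wrist_force: [-0.9, 0.1, -2.2]
width: 0.259
grip_force: 70.4
```

Emit:
{"op": "step_arm", "data": {
  "targets": [
    [[0, 0, 0], [0, 0, 1], 10],
    [[0, 0, 0], [0, 0, 1], 10],
    [[0, 0, 0], [0, 0, 0], 10]
  ]
}}

```text
time: 8.62
tool_pos: [0.5421, -0.155, 0.1886]
tcp_rot: [-2.549, -1.835, 0.0]
wrist_force: [0.1, 0.0, -1.6]
width: 0.257
grip_force: 70.4
```

Emit:
{"op": "step_arm", "data": {
  "targets": [
    [[0, 0, 0], [0, 0, 1], 10],
    [[0, 0, 0], [0, 0, 1], 10],
    [[0, 0, 0], [0, 0, 0], 10]
  ]
}}

```text
time: 8.87
tool_pos: [0.5421, -0.155, 0.1866]
tcp_rot: [-2.549, -1.835, 0.0]
wrist_force: [0.2, 0.4, -1.7]
width: 0.26
grip_force: 70.4
```

Emit:
{"op": "step_arm", "data": {
  "targets": [
    [[0, 0, 0], [0, 0, 1], 10],
    [[0, 0, 0], [0, 0, 1], 10],
    [[0, 0, 0], [0, 0, 0], 10]
  ]
}}

```text
time: 9.12
tool_pos: [0.5421, -0.155, 0.1846]
tcp_rot: [-2.549, -1.835, 0.0]
wrist_force: [-0.1, -0.2, -2.5]
width: 0.259
grip_force: 70.4
```

Emit:
{"op": "step_arm", "data": {
  "targets": [
    [[0, 0, 0], [0, 0, 1], 10],
    [[0, 0, 0], [0, 0, 1], 10],
    [[0, 0, 0], [0, 0, 0], 10]
  ]
}}

```text
time: 9.37
tool_pos: [0.5421, -0.155, 0.1826]
tcp_rot: [-2.55, -1.835, 0.0]
wrist_force: [0.2, -0.2, -1.4]
width: 0.256
grip_force: 70.4
```

The nose is now inside the bolster hole with no contact felt. I'll go down onto the taper, easing towards -y (tool -x) as it wedges.

Emit:
{"op": "step_arm", "data": {
  "targets": [
    [[0, 0, 0], [0, 0, 1.5], 10],
    [[0, 0, 0], [0, 0, 1.5], 10],
    [[0, 0, 0], [0, 0, 1], 10],
    [[0, 0, 0], [0, 0, 0], 10]
  ]
}}

```text
time: 9.7
tool_pos: [0.542, -0.155, 0.1785]
tcp_rot: [-2.549, -1.835, 0.001]
wrist_force: [-0.6, 0.6, -1.9]
width: 0.26
grip_force: 70.4
```

Emit:
{"op": "step_arm", "data": {
  "targets": [
    [[0, 0, 0], [-0.3, 0, 1], 10],
    [[0, 0, 0], [-0.3, 0, 1], 10],
    [[0, 0, 0], [-0.3, 0, 1], 10],
    [[0, 0, 0], [0, 0, 0], 10]
  ]
}}

```text
time: 10.03
tool_pos: [0.5421, -0.1558, 0.1758]
tcp_rot: [2.55, 1.835, 0.001]
wrist_force: [1.1, 0.8, -1.2]
width: 0.259
grip_force: 70.5
```

Emit:
{"op": "step_arm", "data": {
  "targets": [
    [[0, 0, 0], [-0.4, 0, 1], 10],
    [[0, 0, 0], [-0.4, 0, 1], 10],
    [[0, 0, 0], [-0.4, 0, 1], 10],
    [[0, 0, 0], [0, 0, 0], 10]
  ]
}}

```text
time: 10.37
tool_pos: [0.5421, -0.1569, 0.1731]
tcp_rot: [2.549, 1.835, 0.002]
wrist_force: [1.6, 2.0, 0.5]
width: 0.262
grip_force: 70.6
```

Emit:
{"op": "step_arm", "data": {
  "targets": [
    [[0, 0, 0], [-0.35, 0, 1], 10],
    [[0, 0, 0], [-0.35, 0, 1], 10],
    [[0, 0, 0], [-0.35, 0, 1], 10],
    [[0, 0, 0], [0, 0, 0], 10]
  ]
}}

```text
time: 10.7
tool_pos: [0.5415, -0.1581, 0.1699]
tcp_rot: [2.549, 1.835, 0.001]
wrist_force: [2.9, 2.6, 0.1]
width: 0.264
grip_force: 70.6
```

Emit:
{"op": "step_arm", "data": {
  "targets": [
    [[0, 0, 0], [-0.3, 0, 1], 10],
    [[0, 0, 0], [-0.3, 0, 1], 10],
    [[0, 0, 0], [-0.3, 0, 1], 10],
    [[0, 0, 0], [0, 0, 0], 10]
  ]
}}

```text
time: 11.03
tool_pos: [0.5411, -0.159, 0.1667]
tcp_rot: [2.549, 1.835, 0.0]
wrist_force: [3.6, 1.9, 0.9]
width: 0.258
grip_force: 70.6
```

Emit:
{"op": "step_arm", "data": {
  "targets": [
    [[0, 0, 0], [-0.2, 0.3, 1], 10],
    [[0, 0, 0], [-0.1, 0.2, 1], 10],
    [[0, 0, 0], [-0.1, 0, 1], 10],
    [[0, 0, 0], [0, 0, 0], 10]
  ]
}}

```text
time: 11.37
tool_pos: [0.5412, -0.1595, 0.1636]
tcp_rot: [-2.55, -1.835, 0.0]
wrist_force: [3.6, 2.1, 0.1]
width: 0.258
grip_force: 70.6
```

Emit:
{"op": "step_arm", "data": {
  "targets": [
    [[0, 0, 0], [0, 0, 1], 10],
    [[0, 0, 0], [0, 0, 1], 10],
    [[0, 0, 0], [0, 0, 1], 10],
    [[0, 0, 0], [0, 0, 0], 10]
  ]
}}

```text
time: 11.7
tool_pos: [0.5413, -0.1594, 0.1607]
tcp_rot: [2.55, 1.835, 0.0]
wrist_force: [2.3, 2.2, 0.0]
width: 0.261
grip_force: 70.6
```

Emit:
{"op": "step_arm", "data": {
  "targets": [
    [[0, 0, 0], [0, 0.2, 1], 10],
    [[0, 0, 0], [0, 0.1, 1], 10],
    [[0, 0, 0], [0, 0, 1], 10],
    [[0, 0, 0], [0, 0, 0], 10]
  ]
}}

```text
time: 12.03
tool_pos: [0.5415, -0.1595, 0.1575]
tcp_rot: [-2.55, -1.835, 0.0]
wrist_force: [2.4, 1.7, -1.4]
width: 0.256
grip_force: 70.5
```

Emit:
{"op": "step_arm", "data": {
  "targets": [
    [[0, 0, 0], [0, 0, 1], 10],
    [[0, 0, 0], [0, 0, 1], 10],
    [[0, 0, 0], [0, 0, 1], 10],
    [[0, 0, 0], [0, 0, 0], 10]
  ]
}}

```text
time: 12.37
tool_pos: [0.5415, -0.1596, 0.1547]
tcp_rot: [2.55, 1.835, -0.0]
wrist_force: [3.1, 2.5, -1.5]
width: 0.262
grip_force: 70.5
```

Emit:
{"op": "step_arm", "data": {
  "targets": [
    [[0, 0, 0], [0, 0.3, 1], 10],
    [[0, 0, 0], [0, 0, 1], 10],
    [[0, 0, 0], [0, 0, 0], 10]
  ]
}}

```text
time: 12.62
tool_pos: [0.5417, -0.1598, 0.1527]
tcp_rot: [2.55, 1.836, -0.001]
wrist_force: [1.8, 0.8, -0.1]
width: 0.261
grip_force: 70.7
```

Emit:
{"op": "step_arm", "data": {
  "targets": [
    [[0, 0, 0], [0, 0, 1], 10],
    [[0, 0, 0], [0, 0, 1], 10],
    [[0, 0, 0], [0, 0, 0], 10]
  ]
}}

```text
time: 12.87
tool_pos: [0.5417, -0.16, 0.1508]
tcp_rot: [2.549, 1.835, -0.001]
wrist_force: [0.9, -1.1, 1.2]
width: 0.262
grip_force: 70.7
```

Emit:
{"op": "step_arm", "data": {
  "targets": [
    [[0, 0, 0], [-0.3, 0.1, 1], 10],
    [[0, 0, 0], [-0.1, 0, 1], 10],
    [[0, 0, 0], [0, 0, 0], 10]
  ]
}}

```text
time: 13.12
tool_pos: [0.5417, -0.1602, 0.1486]
tcp_rot: [2.55, 1.835, -0.001]
wrist_force: [0.8, -0.7, 0.9]
width: 0.257
grip_force: 70.7
```

Emit:
{"op": "step_arm", "data": {
  "targets": [
    [[0, 0, 0], [0, 0, 1], 10],
    [[0, 0, 0], [0, 0, 1], 10],
    [[0, 0, 0], [0, 0, 0], 10]
  ]
}}

```text
time: 13.37
tool_pos: [0.5417, -0.1602, 0.1467]
tcp_rot: [2.55, 1.835, -0.001]
wrist_force: [0.1, -1.8, 1.4]
width: 0.259
grip_force: 70.7
```

Emit:
{"op": "step_arm", "data": {
  "targets": [
    [[0, 0, 0], [-0.2, 0, 1], 10],
    [[0, 0, 0], [0, 0, 1], 10],
    [[0, 0, 0], [0, 0, 0], 10]
  ]
}}

```text
time: 13.62
tool_pos: [0.5417, -0.1603, 0.1446]
tcp_rot: [-2.55, -1.835, 0.0]
wrist_force: [0.9, -1.2, 1.7]
width: 0.26
grip_force: 70.8
```

Emit:
{"op": "step_arm", "data": {
  "targets": [
    [[0, 0, 0], [0, 0, 0.7], 10],
    [[0, 0, 0], [0, 0, 0], 10]
  ]
}}

```text
time: 13.78
tool_pos: [0.5417, -0.1603, 0.1441]
tcp_rot: [-2.55, -1.835, 0.0]
wrist_force: [-0.3, -2.2, 1.5]
width: 0.26
grip_force: 70.8
```

Emit:
{"op": "step_arm", "data": {
  "targets": [
    [[0, 0, 0], [0, 0, 0.7], 10],
    [[0, 0, 0], [0, 0, 0], 10]
  ]
}}

```text
time: 13.95
tool_pos: [0.5417, -0.1603, 0.1434]
tcp_rot: [2.55, 1.835, -0.0]
wrist_force: [-0.6, -2.0, 2.3]
width: 0.26
grip_force: 70.8
```

Emit:
{"op": "step_arm", "data": {
  "targets": [
    [[0, 0, 0], [0, 0, 0.5], 10],
    [[0, 0, 0], [0, 0, 0], 10]
  ]
}}

```text
time: 14.12
tool_pos: [0.5418, -0.1603, 0.1431]
tcp_rot: [-2.55, -1.835, 0.0]
wrist_force: [-1.4, -1.7, 4.2]
width: 0.264
grip_force: 71.0
```

Emit:
{"op": "step_arm", "data": {
  "targets": [
    [[0, 0, 0], [0, 0, 0.5], 10],
    [[0, 0, 0], [0, 0, 0], 10]
  ]
}}

```text
time: 14.28
tool_pos: [0.5417, -0.1603, 0.143]
tcp_rot: [-2.55, -1.835, 0.0]
wrist_force: [-2.8, -1.8, 5.9]
width: 0.261
grip_force: 71.4
```

The drift is seated: z has stopped at 0.143, as predicted, and the force is rising. Letting go and backing up.

Emit:
{"op": "step_arm", "data": {
  "targets": [
    [[0, 0, 0], [0, 0, 0], 55],
    [[0, 0, 0], [0, 0, 0], 55],
    [[0, 0, 0], [0, 0, 0], 55],
    [[0, 0, 0], [0, 0, 0], 55]
  ]
}}

```text
time: 14.62
tool_pos: [0.5415, -0.1598, 0.142]
tcp_rot: [-2.549, -1.835, 0.0]
wrist_force: [-0.4, 0.6, -0.3]
width: 0.644
grip_force: 0.0
```

Emit:
{"op": "step_arm", "data": {
  "targets": [
    [[0, 0, 0], [0, 0, -20], 55],
    [[0, 0, 0], [0, 0, -30], 55],
    [[0, 0, 0], [0, 0, -40], 55],
    [[0, 0, 0], [0, 0, 0], 55],
    [[0, 0, 0], [0, 0, 0], 55]
  ]
}}

```text
time: 15.03
tool_pos: [0.5438, -0.1607, 0.2359]
tcp_rot: [2.545, 1.832, 0.007]
wrist_force: [-0.2, 0.1, -0.3]
width: 0.638
grip_force: 0.0
```

```bash
python3 - <<'E'
from h import *
s=read_state(); print(s['time'],np.round(s['tool_pos'],4),np.round(s['tcp_rot'],3),s['wrist_force'].round(1))
im,cal=snap('wrist','w5.png');R=Ro.from_rotvec(s['tcp_rot']).as_matrix()
for q,z in [('bolt_hole',.058),('plate',.058),('drift',.058)]:
    for r in tip_of('wrist',q)[:2]:
        a=r['at']; print(q,round(r['score'],2),np.round(a),np.round(at_z(cal,a[1],a[0],z),4))
A=im[0:330,120:440]; cv2.imwrite('pics/c5.png',cv2.resize(A,(582,600),interpolation=cv2.INTER_CUBIC)[:,:,::-1])
E
```

```text
15.0333 [ 0.5438 -0.1607  0.2359] [2.545 1.832 0.007] [-0.2  0.1 -0.3]
bolt_hole 0.6 [ 82. 270.] [ 0.5674 -0.0792  0.058 ]
plate 0.77 [147. 272.] [ 0.5557 -0.1184  0.058 ]
drift 0.61 [210. 271.] [ 0.5408 -0.1599  0.058 ]
```

View pics/c5.png

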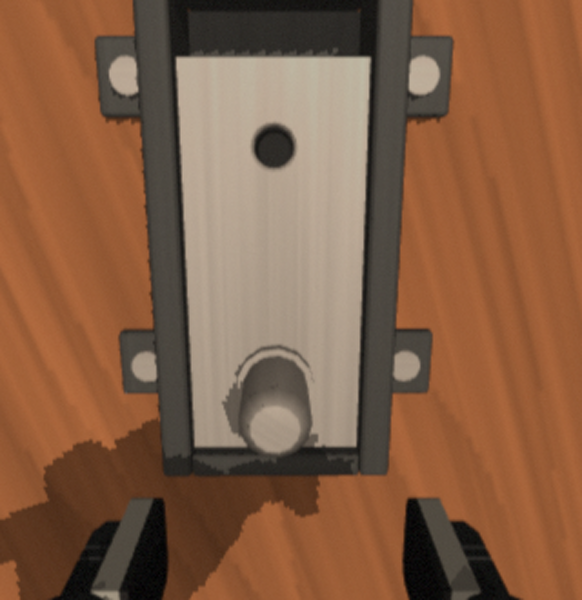

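The drift is home, with its collar flat on the plate at crop (275,365). The bolt hole at crop (274,147) is now dark all the way through, so it is in line. Next is the bolt.

Emit:
{"op": "step_arm", "data": {
  "targets": [
    [[0, 0, 0], [34, -13, 0], 60],
    [[0, 0, 0], [35, -14, 0], 60],
    [[0, 0, 0], [35, -14, 0], 60],
    [[0, 0, 0], [35, -14, 0], 60],
    [[0, 0, 0], [35, -14, 0], 60]
  ]
}}

```text
time: 15.65
tool_pos: [0.5302, 0.0282, 0.2306]
tcp_rot: [-2.549, -1.833, 0.004]
wrist_force: [0.9, -0.1, 0.2]
width: 0.703
grip_force: 0.0
```

Emit:
{"op": "step_arm", "data": {
  "targets": [
    [[0, 0, 0], [35, -14, 0], 60],
    [[0, 0, 0], [35, -14, 0], 60],
    [[0, 0, 0], [35, -14, 0], 60],
    [[0, 0, 0], [35, -14, 0], 60],
    [[0, 0, 0], [35, -14, 0], 60]
  ]
}}

```text
time: 16.07
tool_pos: [0.5193, 0.2164, 0.2306]
tcp_rot: [-2.549, -1.835, 0.005]
wrist_force: [0.6, -0.0, -0.0]
width: 0.703
grip_force: 0.0
```

Emit:
{"op": "step_arm", "data": {
  "targets": [
    [[0, 0, 0], [35, -14, 0], 60],
    [[0, 0, 0], [29, -11, 0], 60],
    [[0, 0, -0.085], [0, 0, 0], 60],
    [[0, 0, -0.08], [0, 0, 0], 60],
    [[0, 0, 0], [0, 0, 0], 60]
  ]
}}

```text
time: 16.48
tool_pos: [0.5162, 0.284, 0.2303]
tcp_rot: [-2.385, -2.043, 0.006]
wrist_force: [-0.1, -0.2, 0.5]
width: 0.706
grip_force: 0.0
```

Emit:
{"op": "step_arm", "data": {
  "targets": [
    [[0, 0, 0], [0, 0, 0], 60],
    [[0, 0, 0], [0, 0, 0], 60]
  ]
}}

```text
time: 16.65
tool_pos: [0.5169, 0.283, 0.2313]
tcp_rot: [-2.392, -2.036, 0.003]
wrist_force: [0.1, 0.7, -0.4]
width: 0.702
grip_force: 0.0
```

```bash
python3 - <<'E'
from h import *
s=read_state(); print(s['time'],np.round(s['tool_pos'],4),np.round(s['tcp_rot'],3))
im,cal=snap('wrist','w6.png');R=Ro.from_rotvec(s['tcp_rot']).as_matrix()
for q,z in [('bolt',.062),('stand',0),('stopper',.062)]:
    for r in tip_of('wrist',q)[:2]:
        a=r['at']; p=at_z(cal,a[1],a[0],z); print(q,round(r['score'],2),np.round(a),p.round(4),(R.T@(p-s['tool_pos'])*1000).round(1))
for X in [(.5188,.283)]: print('bolt top pred',proj(cal,[*X,.099]),proj(cal,[*X,.062]))
cv2.imwrite('pics/c6.png',cv2.resize(im[90:330,120:440],(800,600),interpolation=cv2.INTER_CUBIC)[:,:,::-1])
E
```

```text
16.65 [0.5169 0.283  0.2313] [-2.392 -2.036  0.003]
bolt 0.97 [214. 281.] [0.5188 0.2829 0.062 ] [  0.5   2.2 169.3]
stand 0.95 [244. 276.] [ 0.5076  0.2345 -0.    ] [-49.   -1.1 231.4]
stopper 0.92 [337. 278.] [0.5013 0.1844 0.062 ] [-99.6   0.6 169.5]
bolt top pred [281.0193725  234.78343067] [280.51287285 213.72046624]
```

View pics/c6.png

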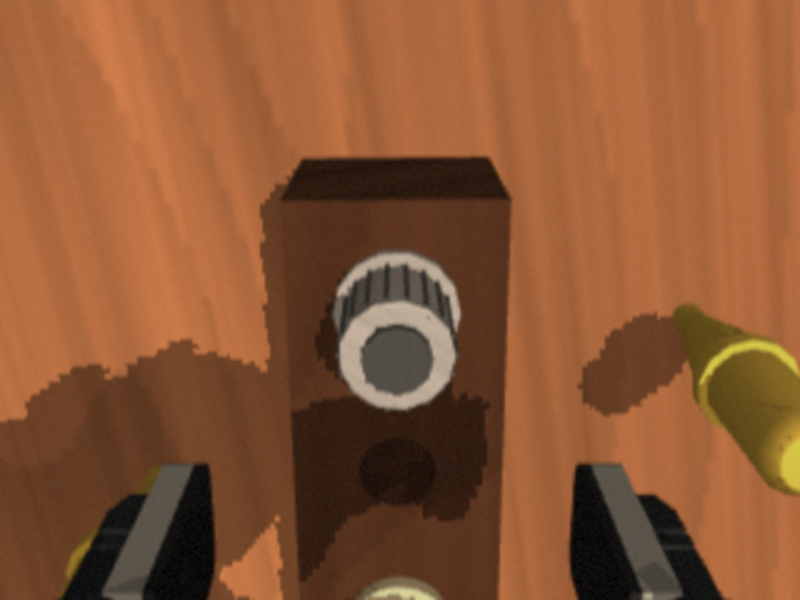

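The bolt's top is at crop (397,360) and its flange at (397,310), within 1 mm of the tool axis. Going down and gripping.

Emit:
{"op": "step_arm", "data": {
  "targets": [
    [[0, 0, 0], [0, 1, 35], 60],
    [[0, 0, 0], [0, 0, 35], 60],
    [[0, 0, 0], [0, 0, 18], 60],
    [[0, 0, 0], [0, 0, 0], 60],
    [[0, 0, 0], [0, 0, 0], 60]
  ]
}}

```text
time: 17.27
tool_pos: [0.5176, 0.2827, 0.1434]
tcp_rot: [-2.39, -2.038, 0.004]
wrist_force: [0.5, 0.1, 0.7]
width: 0.702
grip_force: 0.0
```

Emit:
{"op": "step_arm", "data": {
  "targets": [
    [[0, 0, 0], [0, 0, 0], 12],
    [[0, 0, 0], [0, 0, 0], 12],
    [[0, 0, 0], [0, 0, 0], 12],
    [[0, 0, 0], [0, 0, 0], 12],
    [[0, 0, 0], [0, 0, 0], 12]
  ],
  "grip_force": 20
}}

```text
time: 17.68
tool_pos: [0.5197, 0.284, 0.147]
tcp_rot: [2.389, 2.038, 0.006]
wrist_force: [-0.7, -1.0, 6.6]
width: 0.307
grip_force: 20.4
```

Emit:
{"op": "step_arm", "data": {
  "targets": [
    [[0, 0, 0], [0, 0, 0], 12],
    [[0, 0, 0], [0, 0, 0], 12],
    [[0, 0, 0], [0, 0, 0], 12]
  ],
  "grip_force": 60
}}

```text
time: 17.93
tool_pos: [0.5198, 0.2841, 0.1472]
tcp_rot: [2.389, 2.039, 0.007]
wrist_force: [-1.0, -0.6, 6.3]
width: 0.294
grip_force: 58.5
```

Emit:
{"op": "step_arm", "data": {
  "targets": [
    [[0, 0, 0], [0, 0, -15], 12],
    [[0, 0, 0], [0, 0, -35], 12],
    [[0, 0, 0], [0, 0, -35], 12],
    [[0, 0, 0], [0, 0, -33], 12],
    [[0, 0, 0], [-20, 5, 0], 12]
  ]
}}

```text
time: 18.35
tool_pos: [0.5236, 0.2668, 0.2716]
tcp_rot: [2.386, 2.04, 0.024]
wrist_force: [2.2, 0.3, -0.1]
width: 0.293
grip_force: 59.3
```

Emit:
{"op": "step_arm", "data": {
  "targets": [
    [[0, 0, 0], [-36, 9, 0], 12],
    [[0, 0, 0], [-36, 9, 0], 12],
    [[0, 0, 0], [-36, 9, 0], 12],
    [[0, 0, 0], [-36, 9, 0], 12],
    [[0, 0, 0], [-36, 9, 0], 12]
  ]
}}

```text
time: 18.77
tool_pos: [0.5358, 0.0764, 0.2626]
tcp_rot: [2.389, 2.04, 0.0]
wrist_force: [0.2, -0.2, -1.4]
width: 0.294
grip_force: 59.3
```

Emit:
{"op": "step_arm", "data": {
  "targets": [
    [[0, 0, 0], [-36, 9, 0], 12],
    [[0, 0, 0], [-36, 9, 0], 12],
    [[0, 0, 0], [-36, 9, 0], 12],
    [[0, 0, 0], [-36, 9, 0], 12],
    [[0, 0, 0], [-36, 9, 0], 12]
  ]
}}

```text
time: 19.18
tool_pos: [0.5519, -0.1086, 0.2626]
tcp_rot: [2.39, 2.039, 0.0]
wrist_force: [1.4, 0.4, -2.0]
width: 0.29
grip_force: 59.3
```

Emit:
{"op": "step_arm", "data": {
  "targets": [
    [[0, 0, 0], [-16, 3, 0], 12],
    [[0, 0, 0.085], [0, 0, 0], 12],
    [[0, 0, 0.08], [0, 0, 0], 12],
    [[0, 0, 0], [0, 0, 0], 12],
    [[0, 0, 0], [0, 0, 0], 12]
  ]
}}

```text
time: 19.6
tool_pos: [0.5526, -0.1232, 0.2624]
tcp_rot: [-2.548, -1.838, 0.0]
wrist_force: [-0.2, -0.1, -1.1]
width: 0.293
grip_force: 59.3
```

Emit:
{"op": "step_arm", "data": {
  "targets": [
    [[0, 0, 0], [0, 0, 0], 12],
    [[0, 0, 0], [0, 0, 0], 12],
    [[0, 0, 0], [0, 0, 0], 12]
  ]
}}

```text
time: 19.85
tool_pos: [0.5528, -0.1228, 0.2625]
tcp_rot: [2.548, 1.837, -0.0]
wrist_force: [0.3, -0.0, -2.9]
width: 0.293
grip_force: 59.3
```

```bash
python3 - <<'E'
from h import *
s=read_state(); print(s['time'],np.round(s['tool_pos'],4),np.round(s['tcp_rot'],3),s['wrist_force'].round(1))
im,cal=snap('wrist','w7.png');R=Ro.from_rotvec(s['tcp_rot']).as_matrix();T=s['tool_pos']
print('toolx',R[:,0].round(3))
for q,z in [('bolt_hole',.058),('plate',.058),('bolt',T[2]-.085)]:
    for r in tip_of('wrist',q)[:2]:
        a=r['at']; p=at_z(cal,a[1],a[0],z); print(q,round(r['score'],2),np.round(a),p.round(4),(R.T@(p-T)*1000).round(1))
print('pred end',proj(cal,T+R@[0,0,.119]),'flange',proj(cal,T+R@[0,0,.085]))
cv2.imwrite('pics/c7.png',cv2.resize(im[60:300,120:440],(800,600),interpolation=cv2.INTER_CUBIC)[:,:,::-1])
E
```

```text
19.85 [ 0.5528 -0.1228  0.2625] [ 2.548  1.837 -0.   ] [ 0.3 -0.  -2.9]
toolx [ 0.316  0.949 -0.   ]
bolt_hole 0.57 [137. 277.] [ 0.5674 -0.0781  0.058 ] [ 4.700e+01 -2.000e-01  2.045e+02]
plate 0.58 [192. 280.] [ 0.556  -0.1183  0.058 ] [  5.2   1.6 204.5]
bolt 0.56 [275. 274.] [ 0.5509 -0.1224  0.1775] [-0.2 -1.9 85. ]
pred end [277.77290141 244.66796122] flange [277.96960632 274.56918851]
```

View pics/c7.png

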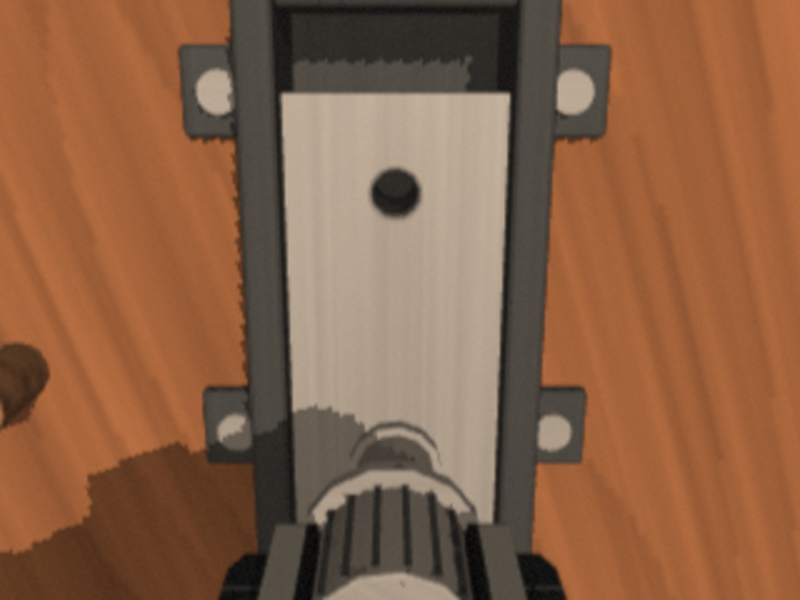

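The bolt hole is at crop (396,193), about 46–47 mm ahead along tool x and 1 mm across. I'll go over it, lower the bolt and feel for the mouth.

Emit:
{"op": "step_arm", "data": {
  "targets": [
    [[0, 0, 0], [23, 0.6, 0], 12],
    [[0, 0, 0], [23.3, 0.6, 0], 12],
    [[0, 0, 0], [0, 0, 35], 12],
    [[0, 0, 0], [0, 0, 32], 12],
    [[0, 0, 0], [0, 0, 8], 12]
  ]
}}

```text
time: 20.47
tool_pos: [0.5656, -0.0785, 0.1824]
tcp_rot: [-2.544, -1.833, 0.009]
wrist_force: [-2.1, 0.6, -2.5]
width: 0.293
grip_force: 59.4
```

Emit:
{"op": "step_arm", "data": {
  "targets": [
    [[0, 0, 0], [0, 0, 0], 12],
    [[0, 0, 0], [0, 0, 0], 12],
    [[0, 0, 0], [0, 0, 0], 12]
  ]
}}

```text
time: 20.72
tool_pos: [0.57, -0.0801, 0.1895]
tcp_rot: [2.548, 1.833, 0.004]
wrist_force: [0.1, -0.1, -0.8]
width: 0.291
grip_force: 59.4
```

Emit:
{"op": "step_arm", "data": {
  "targets": [
    [[0, 0, 0], [0, 0, 2], 12],
    [[0, 0, 0], [0, 0, 2], 12],
    [[0, 0, 0], [0, 0, 2], 12],
    [[0, 0, 0], [0, 0, 0], 12]
  ]
}}

```text
time: 21.05
tool_pos: [0.5687, -0.0797, 0.1817]
tcp_rot: [2.55, 1.835, 0.0]
wrist_force: [-0.3, -0.8, -1.7]
width: 0.294
grip_force: 59.4
```

Emit:
{"op": "step_arm", "data": {
  "targets": [
    [[0, 0, 0], [0, 0, 1], 12],
    [[0, 0, 0], [0, 0, 1], 12],
    [[0, 0, 0], [0, 0, 0], 12]
  ]
}}

```text
time: 21.3
tool_pos: [0.5685, -0.0796, 0.1793]
tcp_rot: [-2.55, -1.835, 0.0]
wrist_force: [-0.1, 0.4, -2.0]
width: 0.292
grip_force: 59.4
```

Emit:
{"op": "step_arm", "data": {
  "targets": [
    [[0, 0, 0], [0, 0, 1], 12],
    [[0, 0, 0], [0, 0, 1], 12],
    [[0, 0, 0], [0, 0, 0], 12]
  ]
}}

```text
time: 21.55
tool_pos: [0.5685, -0.0796, 0.1772]
tcp_rot: [-2.549, -1.835, 0.001]
wrist_force: [0.3, -0.8, -2.2]
width: 0.293
grip_force: 59.4
```

Emit:
{"op": "step_arm", "data": {
  "targets": [
    [[0, 0, 0], [0, 0, 0.7], 12],
    [[0, 0, 0], [0, 0, 0.7], 12],
    [[0, 0, 0], [0, 0, 0], 12]
  ]
}}

```text
time: 21.8
tool_pos: [0.5686, -0.0796, 0.176]
tcp_rot: [-2.55, -1.835, -0.0]
wrist_force: [-0.4, 0.3, -2.3]
width: 0.291
grip_force: 59.4
```

Emit:
{"op": "step_arm", "data": {
  "targets": [
    [[0, 0, 0], [0, 0, 0.7], 12],
    [[0, 0, 0], [0, 0, 0], 12]
  ]
}}

```text
time: 21.97
tool_pos: [0.5688, -0.0795, 0.1755]
tcp_rot: [2.55, 1.835, 0.001]
wrist_force: [0.5, 1.2, -0.6]
width: 0.29
grip_force: 59.5
```

Emit:
{"op": "step_arm", "data": {
  "targets": [
    [[0, 0, 0], [0.4, 0, 0.6], 12],
    [[0, 0, 0], [0, 0, 0], 12]
  ]
}}

```text
time: 22.13
tool_pos: [0.5687, -0.0792, 0.1747]
tcp_rot: [-2.55, -1.835, -0.0]
wrist_force: [0.1, 0.7, -1.8]
width: 0.289
grip_force: 59.4
```

Emit:
{"op": "step_arm", "data": {
  "targets": [
    [[0, 0, 0], [0.3, 0, 0.6], 12],
    [[0, 0, 0], [0, 0, 0], 12]
  ]
}}

```text
time: 22.3
tool_pos: [0.5687, -0.0789, 0.1739]
tcp_rot: [-2.549, -1.835, 0.001]
wrist_force: [-0.2, 0.0, -2.5]
width: 0.289
grip_force: 59.4
```

Emit:
{"op": "step_arm", "data": {
  "targets": [
    [[0, 0, 0], [0, 0, 1], 12],
    [[0, 0, 0], [0, 0, 1], 12],
    [[0, 0, 0], [0, 0, 0], 12]
  ]
}}

```text
time: 22.55
tool_pos: [0.5687, -0.079, 0.1718]
tcp_rot: [-2.55, -1.835, 0.001]
wrist_force: [-0.7, 0.2, -1.6]
width: 0.294
grip_force: 59.4
```

Emit:
{"op": "step_arm", "data": {
  "targets": [
    [[0, 0, 0], [0, 0, 0.8], 12],
    [[0, 0, 0], [0, 0, 0.8], 12],
    [[0, 0, 0], [0, 0, 0], 12]
  ]
}}

```text
time: 22.8
tool_pos: [0.5688, -0.079, 0.1704]
tcp_rot: [-2.55, -1.835, 0.0]
wrist_force: [0.8, -0.2, -2.2]
width: 0.297
grip_force: 59.4
```

Emit:
{"op": "step_arm", "data": {
  "targets": [
    [[0, 0, 0], [0, 0, 0.8], 12],
    [[0, 0, 0], [0, 0, 0.8], 12],
    [[0, 0, 0], [0, 0, 0], 12]
  ]
}}

```text
time: 23.05
tool_pos: [0.5688, -0.079, 0.1688]
tcp_rot: [-2.55, -1.835, 0.0]
wrist_force: [0.4, -0.2, -2.3]
width: 0.296
grip_force: 59.4
```

Emit:
{"op": "step_arm", "data": {
  "targets": [
    [[0, 0, 0], [0, 0, 0.7], 12],
    [[0, 0, 0], [0, 0, 0.7], 12],
    [[0, 0, 0], [0, 0, 0], 12]
  ]
}}

```text
time: 23.3
tool_pos: [0.5688, -0.0789, 0.1674]
tcp_rot: [-2.55, -1.835, 0.0]
wrist_force: [0.1, -0.5, -2.0]
width: 0.292
grip_force: 59.4
```

Emit:
{"op": "step_arm", "data": {
  "targets": [
    [[0, 0, 0], [0, 0, 0.7], 12],
    [[0, 0, 0], [0, 0, 0.7], 12],
    [[0, 0, 0], [0, 0, 0], 12]
  ]
}}

```text
time: 23.55
tool_pos: [0.5688, -0.079, 0.166]
tcp_rot: [-2.55, -1.835, 0.0]
wrist_force: [0.5, -0.3, -1.5]
width: 0.296
grip_force: 59.4
```

Emit:
{"op": "step_arm", "data": {
  "targets": [
    [[0, 0, 0], [0, 0, 0.7], 12],
    [[0, 0, 0], [0, 0, 0.7], 12],
    [[0, 0, 0], [0, 0, 0], 12]
  ]
}}

```text
time: 23.8
tool_pos: [0.5688, -0.079, 0.1646]
tcp_rot: [-2.55, -1.835, 0.0]
wrist_force: [-0.6, 0.9, -2.5]
width: 0.289
grip_force: 59.4
```

The bolt is past the bolster's mouth with no resistance, so I'll carry on down.

Emit:
{"op": "step_arm", "data": {
  "targets": [
    [[0, 0, 0], [0, 0, 1.2], 12],
    [[0, 0, 0], [0, 0, 1.2], 12],
    [[0, 0, 0], [0, 0, 1.2], 12],
    [[0, 0, 0], [0, 0, 1.2], 12],
    [[0, 0, 0], [0, 0, 0], 12]
  ]
}}

```text
time: 24.22
tool_pos: [0.5687, -0.0789, 0.1596]
tcp_rot: [-2.549, -1.835, 0.001]
wrist_force: [0.4, 0.4, -3.0]
width: 0.295
grip_force: 59.4
```

Emit:
{"op": "step_arm", "data": {
  "targets": [
    [[0, 0, 0], [0, 0, 1.2], 12],
    [[0, 0, 0], [0, 0, 1.2], 12],
    [[0, 0, 0], [0, 0, 1.2], 12],
    [[0, 0, 0], [0, 0, 1.2], 12],
    [[0, 0, 0], [0, 0, 0], 12]
  ]
}}

```text
time: 24.63
tool_pos: [0.5687, -0.079, 0.1548]
tcp_rot: [-2.549, -1.835, 0.001]
wrist_force: [0.2, 0.3, -2.6]
width: 0.296
grip_force: 59.4
```

Emit:
{"op": "step_arm", "data": {
  "targets": [
    [[0, 0, 0], [0, 0, 1.2], 12],
    [[0, 0, 0], [0, 0, 1.2], 12],
    [[0, 0, 0], [0, 0, 1.2], 12],
    [[0, 0, 0], [0, 0, 1.2], 12],
    [[0, 0, 0], [0, 0, 0], 12]
  ]
}}

```text
time: 25.05
tool_pos: [0.5687, -0.079, 0.15]
tcp_rot: [-2.55, -1.835, 0.001]
wrist_force: [0.7, -0.2, -2.2]
width: 0.293
grip_force: 59.4
```

Emit:
{"op": "step_arm", "data": {
  "targets": [
    [[0, 0, 0], [0, 0, 1.2], 12],
    [[0, 0, 0], [0, 0, 1.2], 12],
    [[0, 0, 0], [0, 0, 1.2], 12],
    [[0, 0, 0], [0, 0, 1.2], 12],
    [[0, 0, 0], [0, 0, 0], 12]
  ]
}}

```text
time: 25.47
tool_pos: [0.5687, -0.079, 0.1452]
tcp_rot: [-2.55, -1.835, 0.001]
wrist_force: [1.4, -0.1, -2.1]
width: 0.294
grip_force: 59.4
```

Emit:
{"op": "step_arm", "data": {
  "targets": [
    [[0, 0, 0], [0, 0, 0.6], 12],
    [[0, 0, 0], [0, 0, 0.6], 12],
    [[0, 0, 0], [0, 0, 0], 12]
  ]
}}

```text
time: 25.72
tool_pos: [0.5688, -0.079, 0.1443]
tcp_rot: [-2.55, -1.835, 0.0]
wrist_force: [-0.5, 0.2, -2.5]
width: 0.289
grip_force: 59.4
```

Emit:
{"op": "step_arm", "data": {
  "targets": [
    [[0, 0, 0], [0, 0, 0.6], 12],
    [[0, 0, 0], [0, 0, 0], 12]
  ]
}}

```text
time: 25.88
tool_pos: [0.5689, -0.079, 0.1437]
tcp_rot: [2.55, 1.835, 0.0]
wrist_force: [0.4, 0.7, -2.3]
width: 0.295
grip_force: 59.4
```

Emit:
{"op": "step_arm", "data": {
  "targets": [
    [[0, 0, 0], [0, 0, 0.5], 12],
    [[0, 0, 0], [0, 0, 0], 12]
  ]
}}

```text
time: 26.05
tool_pos: [0.5689, -0.079, 0.1433]
tcp_rot: [2.55, 1.835, 0.0]
wrist_force: [-0.0, 0.8, -2.2]
width: 0.292
grip_force: 59.4
```

Emit:
{"op": "step_arm", "data": {
  "targets": [
    [[0, 0, 0], [0, 0, 0.5], 12],
    [[0, 0, 0], [0, 0, 0], 12]
  ]
}}

```text
time: 26.22
tool_pos: [0.5689, -0.079, 0.1432]
tcp_rot: [2.55, 1.835, -0.0]
wrist_force: [-1.2, 1.3, 1.7]
width: 0.29
grip_force: 59.7
```

Emit:
{"op": "step_arm", "data": {
  "targets": [
    [[0, 0, 0], [0, 0, 0.5], 12],
    [[0, 0, 0], [0, 0, 0], 12]
  ]
}}

```text
time: 26.38
tool_pos: [0.569, -0.079, 0.1431]
tcp_rot: [2.55, 1.835, 0.0]
wrist_force: [-2.4, 0.4, 5.6]
width: 0.293
grip_force: 60.2
```

Emit:
{"op": "step_arm", "data": {
  "targets": [
    [[0, 0, 0], [0, 0, 0.4], 12],
    [[0, 0, 0], [0, 0, 0], 12]
  ]
}}

```text
time: 26.55
tool_pos: [0.5689, -0.079, 0.1431]
tcp_rot: [2.55, 1.835, 0.0]
wrist_force: [-3.7, 0.7, 7.3]
width: 0.295
grip_force: 60.4
```

The bolt is seated: z has stopped at 0.143 and the force is rising. Releasing and retreating.

Emit:
{"op": "step_arm", "data": {
  "targets": [
    [[0, 0, 0], [0, 0, 0], 60],
    [[0, 0, 0], [0, 0, 0], 60],
    [[0, 0, 0], [0, 0, 0], 60],
    [[0, 0, 0], [0, 0, 0], 60],
    [[0, 0, 0], [0, 0, 0], 60]
  ]
}}

```text
time: 26.97
tool_pos: [0.5689, -0.079, 0.1417]
tcp_rot: [2.55, 1.835, -0.0]
wrist_force: [0.4, 0.7, 0.0]
width: 0.701
grip_force: 0.0
```

Emit:
{"op": "step_arm", "data": {
  "targets": [
    [[0, 0, 0], [0, 0, -20], 60],
    [[0, 0, 0], [0, 0, -35], 60],
    [[0, 0, 0], [0, 0, -35], 60],
    [[0, 0, 0], [-30, 0, 0], 60],
    [[0, 0, 0], [0, 0, 0], 60]
  ]
}}

```text
time: 27.38
tool_pos: [0.5605, -0.1103, 0.2354]
tcp_rot: [2.545, 1.831, 0.004]
wrist_force: [-1.3, 0.3, -0.5]
width: 0.699
grip_force: 0.0
```

Emit:
{"op": "step_arm", "data": {
  "targets": [
    [[0, 0, 0], [0, 0, 0], 60],
    [[0, 0, 0], [0, 0, 0], 60],
    [[0, 0, 0], [0, 0, 0], 60],
    [[0, 0, 0], [0, 0, 0], 60]
  ]
}}

```text
time: 27.72
tool_pos: [0.5589, -0.1068, 0.2307]
tcp_rot: [-2.548, -1.835, 0.002]
wrist_force: [0.4, 0.6, -0.6]
width: 0.698
grip_force: 0.0
```

```bash
python3 - <<'E'
from h import *
s=read_state(); print(s['time'],np.round(s['tool_pos'],4),s['wrist_force'].round(1))
for c in ['wrist','scene','side']:
    im,cal=snap(c,'f_'+c+'.png')
    for q in ['drift','bolt']:
        for r in tip_of(c,q)[:3]:
            a=r['at']; print(c,q,round(r['score'],2),np.round(a),at_z(cal,a[1],a[0],.058).round(4))
    if c!='side': continue
for c in ['wrist']:
    cal=calibration(c)
    for X in [(.5417,-.1603),(.5687,-.079)]: print([proj(cal,[*X,z]).round(1) for z in (.058,.064,.095,.108)])
E
```

```text
27.7167 [ 0.5589 -0.1068  0.2307] [ 0.4  0.6 -0.6]
wrist drift 0.87 [283. 276.] [ 0.5398 -0.1584  0.058 ]
wrist bolt 0.56 [170. 279.] [ 0.5687 -0.0785  0.058 ]
wrist bolt 0.16 [287. 276.] [ 0.5395 -0.1616  0.058 ]
scene drift 0.84 [347. 377.] [0.6078 0.2437 0.058 ]
scene drift 0.79 [177. 279.] [ 0.5473 -0.1624  0.058 ]
scene drift 0.6 [278. 437.] [0.4256 0.2109 0.058 ]
scene bolt 0.7 [207. 291.] [ 0.5697 -0.0809  0.058 ]
scene bolt 0.42 [177. 284.] [ 0.5392 -0.1561  0.058 ]
side drift 0.71 [291. 183.] [0.6116 0.2384 0.058 ]
side drift 0.7 [326. 268.] [0.4187 0.2143 0.058 ]
side drift 0.48 [202. 313.] [ 0.5397 -0.1558  0.058 ]
side bolt 0.63 [214. 287.] [ 0.5669 -0.0808  0.058 ]
side bolt 0.19 [330. 226.] [0.4785 0.2646 0.058 ]
[array([277.4, 283.6]), array([277.5, 287.8]), array([277.6, 312.8]), array([277.6, 325.1])]
[array([277.5, 169.6]), array([277.5, 171.6]), array([277.6, 183.9]), array([277.6, 190.1])]
```

Both pieces sit where predicted, within about 1 px in the wrist view at plate height, and the gripper is clear. Handing in.

```bash
python3 -c "
from workcell import *
print(finish_job())"
```

```text
the job is handed in; nothing more can be done
None
```

The drift is fully home in the larger hole and drew the plate into line, the bolt is fully home in the smaller hole, and both are released; I handed the job in at about 28 s, but no verdict was returned.

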